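# Clamp a painted sample panel in the studio's carving jig

## Robot

A 6-joint arm with a two-finger parallel gripper is mounted at the origin on the work surface. World frame = base frame: x ahead of the robot, y to its left, z up, the work surface at z = 0. Lengths are in m, angles in degrees, forces in N, time in s.
With the tool pointing down it reaches from about 0.375 to 0.9 m from the base axis. Payload 3.1 kg.
Tool frame: the origin (TCP) lies at the very end of the fingers, on their centre line; the grasp point (between the pads) lies behind it (bot.grip_depth is the z of the grasp point in the tool frame, in m); z points along the fingers, y is the direction in which the jaws open and shut (so a half turn about z gives the same grasp; the last joint's range is limited). The gripper opens to 87 mm and grips with 3 to 60 N. Pads are 19 mm wide; open, the fingers measure 117 mm over their backs; the gripper's body (75 mm by 190 mm) begins 51 mm behind the grasp point.
Start: joints at [-84.024, 30.224, 82.088, -0, 67.689, -10.227], TCP at [0.174, -0.6, 0.223] pointing down, gripper open.
Joint ranges: [-176.69, 176.69], [-43.24, 126.21], [12.49, 139.97], [-82, 262], [0, 151.66], [-163.58, 163.58]. Speed limits (degrees/s): [159.86, 159.86, 180, 180, 180, 180].

## Interface

Orientations are given as a 3x3 rotation matrix whose columns are the frame's x, y, z axes.
In Python, from rig import bot, vision gives the robot as it stands. The module is installed in compiled form; this text tells all that it offers.
- The arm moves only by the shell command python3 -m jog 'ROWS'. ROWS is JSON, a list of rows, each a list of 3 entries, a list of its own where there are three numbers: the shift along the tool's x, y, z in mm, then the turn, a rotation vector about the tool's x, y, z in degrees, then the closure, from 0 (fully open) to 1 (shut). In form: [[[dx, dy, dz], [wx, wy, wz], fingers], ...]. A call has 1 to 12 rows; each row is the pose to reach, as a shift and turn from the pose commanded when the call began, along the tool's axes at that moment; what a row does not reach only later rows make up. A row lasts 1/12 s, in which the tool goes at most 41.7 mm and 7.16 degrees, less where a joint would pass 70% of its speed; a pose out of reach is approached as far as the arm can. A call with a gripper value outside its range is refused whole. The fingers move at their own pace and stop on an object; the grip force is fixed at half the most. Time passes only in rows, so rows that repeat a pose let the fingers close. It gives the time, the measured TCP pose, the force and the opening at its end, in the units of the state.
- bot.read_state(): the state, without advancing time (a new reading comes with each control period).
- vision.capture(name): name is "scene" or "side" or "wrist"; returns the picture (480x640x3 uint8, red, green, blue); there is no depth.
- vision.camera_info(name): a dict with "intrinsics" (3x3 intrinsics, pixels), "camera_from_world" (4x4, takes a point from world to camera coordinates); the wrist camera has in their place "mount" (4x4, takes a point from camera to tool coordinates, whose origin is the TCP and whose axes are the flange's). Camera axes: x right, y up, looking along -z (the intrinsics and any distortion apply to the point x, -y, -z); pixel columns grow to the right and rows downward; lengths in m; the calibration is good to about 2 mm. A picture is of the moment at which its call begins: read the wrist's pose just before it. camera_info takes no time and is no camera call.
- bot.hand_in(): hands the job in, once; it reports no verdict.
The state is a dict: "time_s": time; "joint_positions": joint angles; "qvel": joint speeds; "tau": joint torques, N m; "position": TCP position; "tcp_rot": TCP orientation; "force": force on the tool from outside, world axes, zero at the start; "moment": the same for the moment, N m; "opening": opening from 0.0 (shut) to 1.0 (fully open).
Only numpy, scipy, OpenCV 4.12 (cv2) and the standard library are available. Lean on these libraries where they do the work, as an engineer would, in place of code of your own. Each camera call takes 0.05 s, during which the arm holds its last target. There are 200 camera calls.

## Task

Lay the blue sample panel in the green clamping jig and slide it fully home against the stop, under the raised foot. Then turn the red cap clockwise until the foot is down on the panel and the cap's slip clutch gives way, let it slip two or three clicks and no further, and let go with the panel clamped. The wax paint bruises, so never lean on the cap or force the foot down on the panel, and leave everything else on the bench where it is.

Things in the scene. Friction and masses are not known exactly. Their poses are not given: they have to be found in the camera images.
- panel_blue: The panel to clamp: a bare birch block 160 x 60 x 20 mm, 0.13 kg, with a blue painted patch across the middle 66 mm of its upper face. Origin: centre of the underside; x along its length, y across, z up. Either end may go in first.
- jig: Aluminium and green clamping jig, fixed. Origin: on the table, right under the screw axis; +x points from the open mouth into the jig, z up. Bed top 15 mm above the table. At x = -150 to -30 mm the bed is a tongue 40 mm wide, so fingers can straddle it while holding the panel; then 120 mm wide to x = +95. Panel fully home: its origin at (-50, 0, 15) mm, rear end at x = -130.
- jig_stop (a point): Middle of the top edge of the dark stop's face, at jig (+30, 0, 33) mm: the panel's leading end butts against this face. Axes as the jig.
- jig_mouth (a point): Middle of the mouth of the two dark side rails, on the bed, at jig (-53, 0, 15) mm. The lead-ins flare from x = -53 to -32 mm, then the rails run straight to x = +30 with inner faces at y = +-32 mm (2 mm to spare on each side of the panel), tops 29 mm above the table. Axes as the jig.
- beam_nose (a point): Front end of the green beam's top, at jig (-26, 0, 100) mm. The beam is 42 mm wide, 75 to 100 mm above the table, carries the vertical screw and runs back to a column at x = +54 to +90 mm.
- foot: Round black foot (26 mm diameter) that presses on the panel; origin: centre of its underside, on the screw axis. At the start 4 to 6.5 mm above the top of a panel lying on the bed (that top is 35 mm above the table). It goes straight down 20 mm per turn (3.18 mm per rad) of the screw, clockwise seen from above, and back up the other way. It is sprung: from touching to full clamping force the screw sinks 2 to 2.5 mm more.
- cap_grip (a point): On the vertical screw axis at half height of the red cap: an upright knurled cylinder, 40 mm diameter, 36 mm tall (18 mm above and below this point), gripped from above. The cap sinks with the foot, 3.18 mm per rad; follow it, as an axial pull or push on it loads the screw (which can slip the clutch too early) or adds to the force on the panel. Once the clutch slips it sinks no more.
- disc (a point): Centre of the top of the aluminium disc, 56 mm diameter, 1 mm under the cap. It is part of the screw: fingers must stay off it. The screw takes about 0.09 N m to turn. The clutch between cap and screw gives way at about 0.13 N m, smoothly, without rattle; till then both turn together. Foot down, it limits the clamping force to about 20 N, and the screw holds that when the cap is let go.
- cap (a joint): Slip of the clutch: angle of the red cap relative to the screw and its disc (rad), 0 at the start, growing when the cap slips clockwise. One click is 20 degrees (0.35 rad). White line on the cap, thick black line on the disc: in line at 0; thin black lines every 20 degrees.
- panel_ochre: A second panel, the same but with an ochre patch; leave it alone. Origin: centre of the underside, x along its length.
- jar_red: Red jar, 56 mm diameter, 70 mm tall, bystander. Origin: centre of the underside.
- jar_green: Green jar, 56 mm diameter, 70 mm tall, bystander. Origin: centre of the underside.
- oil_bottle: Amber bottle, 60 mm diameter, 160 mm tall, bystander. Origin: centre of the underside.
- scraper: Spatula-shaped scraper, 280 mm long, lying flat, bystander. Origin: under its middle, x along it.
- brush: Brush, 200 mm long, lying flat, bystander. Origin: under its middle, x along it.
- wax_block: Cream wax-coloured block 70 x 45 x 30 mm, bystander. Origin: centre of the underside.
There are look-alikes about, which are no part of the job. Leave any purple or turquoise look-alike of the panel_blue alone.

How it is judged:
By the outcome, as a careful person would: the job done as asked, in the order asked, and still so for the second after the job is handed in, with the robot touching nothing.
It also fails if it takes over 72 s, if anything falls off the work surface, if the arm or the gripper's body presses on something with over 40 N, if the wrist force passes 120 N, or if a joint passes its speed limit or range.

## Working session

There is one attempt and no reset: what is moved stays moved. The work goes in short steps, Python scripts to look and compute and a shell command to move; the robot and the scene stay as the last step left them, time stands still between calls to the robot, and variables do not carry over. Pictures are saved under pics/ and viewed, about 8 in all and at most 12, crops included, and the job is handed in when it is done.

```bash
mkdir -p pics; cat > h.py <<'E'
import numpy as np, cv2
from rig import bot, vision
def snap(cam,fn,crop=None,scale=1):
    s=bot.read_state(); im=np.asarray(vision.capture(cam))[:,:,::-1].copy()
    cv2.imwrite('pics/raw_'+fn,im)
    if crop: x0,y0,x1,y1=crop; im=im[y0:y1,x0:x1]
    if scale!=1: im=cv2.resize(im,None,fx=scale,fy=scale,interpolation=cv2.INTER_CUBIC)
    cv2.imwrite('pics/'+fn,im); return s
def cam(name,s=None):
    i=vision.camera_info(name); K=np.array(i['intrinsics'])
    if name=='wrist':
        M=np.array(i['mount']); T=np.eye(4);T[:3,:3]=s['tcp_rot'];T[:3,3]=s['position']
        W=T@M
    else: W=np.linalg.inv(np.array(i['camera_from_world']))
    return K,W,i
def ray(name,px,s=None):
    K,W,i=cam(name,s)
    d=np.array(i.get('distortion',i.get('dist',np.zeros(5))),float)
    u=cv2.undistortPoints(np.array([[px]],float),K,d)[0,0]
    return W[:3,3], W[:3,:3]@np.array([u[0],-u[1],-1])
def onz(name,px,z,s=None):
    o,d=ray(name,px,s); return o+d*(z-o[2])/d[2]
def proj(name,P,s=None):
    K,W,i=cam(name,s); p=np.linalg.inv(W)@np.r_[P,1]; q=K@np.array([p[0],-p[1],-p[2]]); return q[:2]/q[2]
E
python3 - <<'E'
from h import *
for c in('scene','side'): snap(c,c+'1.png')
s=bot.read_state(); print(s,bot.grip_depth)
for c in('scene','side','wrist'): print(c,vision.camera_info(c))
E
```

```text
{'time_s': 0.1, 'joint_positions': array([-8.40278567e+01,  3.02725708e+01,  8.21500104e+01,  2.24334980e-04,
        6.76908519e+01, -1.02256544e+01]), 'qvel': array([ 0.13406967, -0.23569383, -0.20031732,  0.08519184,  0.04855736,
        0.0045184 ]), 'tau': array([ 4.99452017e-04, -4.40985453e+01, -1.77150625e+01,  6.35368167e-02,
        5.33306866e-02, -4.54240933e-05]), 'position': array([ 0.17432163, -0.59949496,  0.22167561]), 'tcp_rot': array([[ 9.60304860e-01,  2.78952567e-01, -2.02383310e-04],
       [ 2.78952415e-01, -9.60302906e-01,  1.96941093e-03],
       [ 3.55022954e-04, -1.94769020e-03, -9.99998040e-01]]), 'force': array([-0.40292871, -0.39427184, -0.31439825]), 'moment': array([-0.04111574, -0.00676544,  0.02014003]), 'opening': 1.00770455722339} -0.0187
scene {'intrinsics': array([[496.85442045,   0.        , 315.50653151],
       [  0.        , 496.85442045, 233.03232564],
       [  0.        ,   0.        ,   1.        ]]), 'camera_from_world': array([[-0.65519669,  0.75540873, -0.00865661,  0.39725601],
       [-0.54922684, -0.46843634,  0.69203849,  0.1775062
[... 396 characters left out ...]
10022652, -0.54012199,  0.83559732, -0.17150375],
       [-0.13134686,  0.82529358,  0.54921627, -1.5303682 ],
       [ 0.        ,  0.        ,  0.        ,  1.        ]])}
wrist {'intrinsics': array([[423.12173618,   0.        , 324.99406758],
       [  0.        , 423.12173618, 245.05007604],
       [  0.        ,   0.        ,   1.        ]]), 'mount': array([[-1.71660551e-04,  9.55158989e-01,  2.96093357e-01,
         8.18363318e-02],
       [ 9.99999981e-01,  1.91971179e-04, -3.95228377e-05,
        -2.26980814e-06],
       [-9.45919844e-05,  2.96093344e-01, -9.55159004e-01,
        -1.62135704e-01],
       [ 0.00000000e+00,  0.00000000e+00,  0.00000000e+00,
         1.00000000e+00]])}
```

View pics/scene1.png

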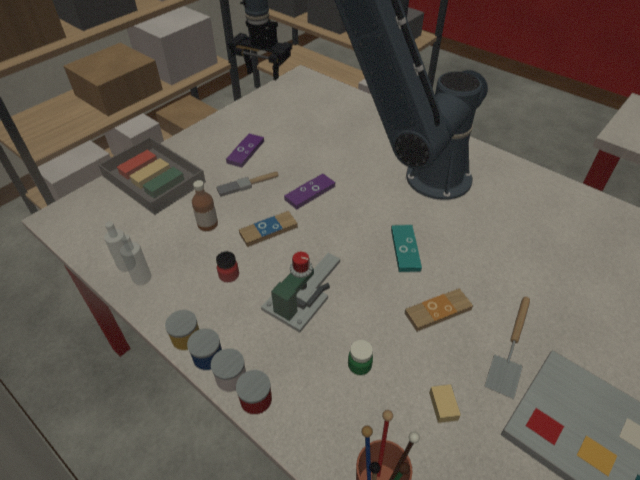

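View pics/side1.png

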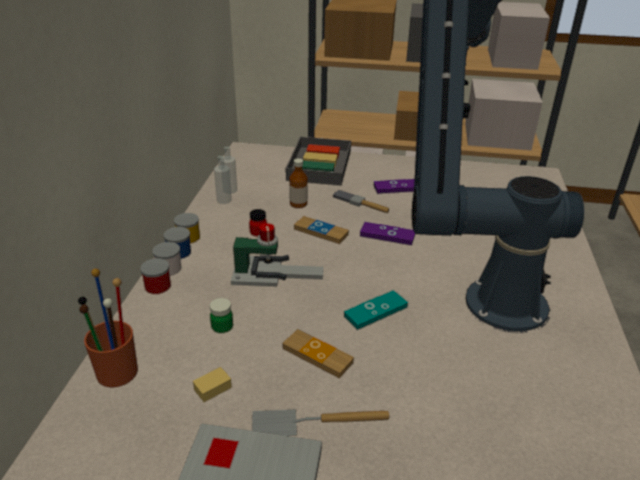

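The scene shows the blue panel at about (268,228) and the jig at about (300,290), with its tongue pointing towards the robot at (330,265) and the red cap at (301,262). The side view shows the panel at (320,229) and the cap at (267,235). Next I'll view an enlarged crop.

```bash
python3 - <<'E'
import cv2
a=cv2.imread('pics/scene1.png')[205:335,230:350]; b=cv2.imread('pics/side1.png')[210:295,225:355]
a=cv2.resize(a,None,fx=4.4,fy=4.4,interpolation=cv2.INTER_CUBIC)
b=cv2.resize(b,None,fx=4.4,fy=4.4,interpolation=cv2.INTER_CUBIC)
cv2.imwrite('pics/ca.png',a)
from h import *
# rough
p=onz('scene',(268,228),.02);q=onz('side',(320,229),.02);print('panel',p,q)
for P in ((241,235),(298,222)): print(onz('scene',P,.01))
for P in ((297,235),(346,232)): print(onz('side',P,.01))
# triangulate cap top center
def tri(p1,p2):
    o1,d1=ray('scene',p1);o2,d2=ray('side',p2)
    A=np.c_[d1,-d2];t=np.linalg.lstsq(A,o2-o1,rcond=None)[0];return (o1+t[0]*d1+o2+t[1]*d2)/2,np.linalg.norm(o1+t[0]*d1-o2-t[1]*d2)
print('cap',tri((301,261),(267,234)))
print('tongue end',onz('scene',(331,258),.015),onz('side',(322,272),.015))
E
```

```text
panel [ 0.53129568 -0.24526874  0.02      ] [ 0.52465521 -0.24047089  0.02      ]
[ 0.59494713 -0.29183604  0.01      ]
[ 0.45022435 -0.20315785  0.01      ]
[ 0.58956647 -0.21025468  0.01      ]
[ 0.44683176 -0.25373581  0.01      ]
cap (array([ 0.63211333, -0.02189593,  0.13042927]), np.float64(0.004212593981718523))
tongue end [ 0.4980788  -0.03792341  0.015     ] [ 0.48624261 -0.03334426  0.015     ]
```

View pics/ca.png

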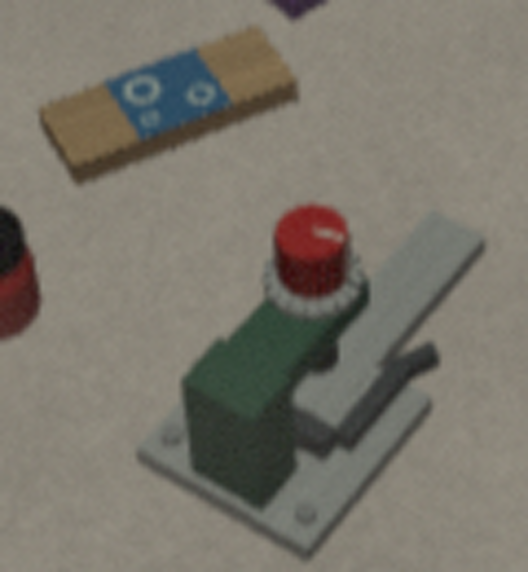

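```bash
python3 - <<'E'
from h import *
c=lambda x,y:(x/4.4+230-.4,y/4.4+205-.4)
P=np.array([onz('scene',c(*p),.02) for p in((42,115),(262,27),(297,85),(75,168))])
print(P, P.mean(0)); d=P[1]+P[2]-P[0]-P[3];print('len',np.linalg.norm(d)/2,'wid',np.linalg.norm(P[0]-P[3]),np.linalg.norm(P[1]-P[2]),'yaw',np.degrees(np.arctan2(d[1],d[0])))
J=np.array([onz('scene',c(*p),.015) for p in((437,212),(484,243),(308,548),(138,450),(432,400))]);print(J)
te=(J[0]+J[1])/2; be=(J[2]+J[3])/2; d=be-te; print('tongue w',np.linalg.norm(J[0]-J[1]),'len',np.linalg.norm(d),'yaw',np.degrees(np.arctan2(d[1],d[0])))
e=d/np.linalg.norm(d); print('origin est', te+.15*e, be-.095*e, 'edge yaw',np.degrees(np.arctan2(*(J[2]-J[4])[1::-1])))
E
```

```text
[[ 0.59261334 -0.3003374   0.02      ]
 [ 0.43947558 -0.24803158  0.02      ]
 [ 0.46490757 -0.19283863  0.02      ]
 [ 0.61110386 -0.24995091  0.02      ]] [ 0.52702509 -0.24778963  0.02      ]
len 0.15935274611177544 wid 0.053672129469944714 0.060770454373745064 yaw 159.92069877679128
[[ 0.48721751 -0.0543687   0.015     ]
 [ 0.48798057 -0.01602623  0.015     ]
 [ 0.72125786  0.04919368  0.015     ]
 [ 0.73593761 -0.06784087  0.015     ]
 [ 0.60045097  0.03643043  0.015     ]]
tongue w 0.03835006134649504 len 0.24238364434159507 yaw 6.12786278302933
origin est [ 0.63674196 -0.01918533  0.015     ] [ 0.63414055 -0.01946461  0.015     ] edge yaw 6.03093066455844
```

```bash
R='[[402,-264,20],[0,0,-80],0]'; python3 -m jog '[[[33,-22,2],[0,0,-7],0],[[67,-44,3],[0,0,-14],0],[[100,-66,5],[0,0,-21],0],[[134,-88,7],[0,0,-28],0],[[168,-110,8],[0,0,-35],0],[[201,-132,10],[0,0,-42],0],[[235,-154,12],[0,0,-49],0],[[268,-176,13],[0,0,-56],0],[[302,-198,15],[0,0,-63],0],[[335,-220,17],[0,0,-70],0],[[369,-242,18],[0,0,-77],0],[[402,-264,20],[0,0,-84],0]]'
python3 -m jog '[[[0,0,0],[0,0,-7],0],[[0,0,0],[0,0,-14],0],[[0,0,0],[0,0,-21],0],[[0,0,0],[0,0,-28],0],[[0,0,0],[0,0,-35],0],[[0,0,0],[0,0,-42],0],[[0,0,0],[0,0,-49],0],[[0,0,0],[0,0,-56],0],[[0,0,0],[0,0,-60],0],[[0,0,0],[0,0,-60],0],[[0,0,0],[0,0,-60],0]]'
python3 -c "
from h import *
s=snap('wrist','w1.png'); np.save('s1.npy',s,allow_pickle=True); print(s['position'],s['tcp_rot'],s['joint_positions'])"
```

```text
time_s: 1.1
position: [0.4877, -0.2326, 0.2023]
tcp_rot: [[-0.183, 0.983, -0.0], [0.983, 0.183, 0.0], [0.0, -0.0, -1.0]]
force: [0.1, -1.4, 0.7]
opening: 0.999
time_s: 2.02
position: [0.4866, -0.2343, 0.2023]
tcp_rot: [[-0.94, 0.341, -0.001], [0.341, 0.94, 0.0], [0.001, 0.0, -1.0]]
force: [0.4, -0.6, 0.4]
opening: 0.999
[ 0.4865837  -0.23427743  0.20227644] [[-9.40217167e-01  3.40575084e-01 -5.39249487e-04]
 [ 3.40574856e-01  9.40217286e-01  4.72268000e-04]
 [ 6.67854403e-04  2.60379665e-04 -9.99999743e-01]] [-3.75721140e+01  2.52187687e+01  9.55489676e+01  3.03275878e-03
  5.92732515e+01 -1.07661754e+02]
```

View pics/w1.png

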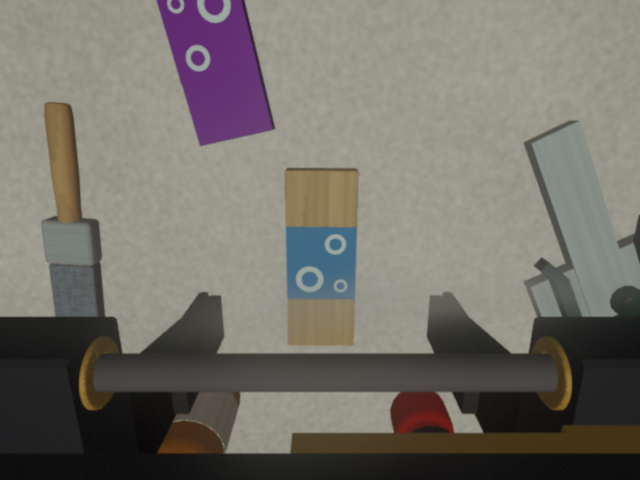

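The wrist view shows the panel's top-face corners at about (286,169), (357,169), (353,345) and (289,345). The jig tongue's end corners are at (527,143) and (578,122).

```bash
python3 - <<'E'
from h import *
s=np.load('s1.npy',allow_pickle=True).item()
f=lambda p,z:onz('wrist',p,z,s)
P=np.array([f(p,.02) for p in((286,170),(357,170),(353,344),(289,344))]);print(P,P.mean(0))
d=P[0]+P[1]-P[2]-P[3];print('len',np.linalg.norm(d)/2,'w',np.linalg.norm(P[0]-P[1]),np.linalg.norm(P[2]-P[3]),'rear yaw',np.degrees(np.arctan2(d[1],d[0])))
B=np.array([f(p,.02) for p in((287,227),(356,227),(354,299),(288,299))]);print('patch',B.mean(0))
g=P.mean(0)+d/np.linalg.norm(d)*.043; R=np.array(s['tcp_rot']); print('delta tool mm',R.T@(g-s['position'])*1e3)
T=np.array([f(p,.015) for p in((527,143),(578,122),(610,240),(562,262))]);print(T)
for a,b in((0,3),(1,2)): e=T[b]-T[a];print('tongue yaw',np.degrees(np.arctan2(e[1],e[0])))
te=(T[0]+T[1])/2;print('w',np.linalg.norm(T[0]-T[1]),te+.15*np.array([np.cos(np.radians(6)),np.sin(np.radians(6)),0]))
E
```

```text
[[ 0.43990367 -0.25073487  0.02      ]
 [ 0.45945345 -0.19680478  0.02      ]
 [ 0.60865269 -0.25100204  0.02      ]
 [ 0.5885903  -0.30630349  0.02      ]] [ 0.52415003 -0.2512113   0.02      ]
len 0.15873290814948632 w 0.057364179803749964 0.058828138265366564 rear yaw 159.7720160135269
patch [ 0.52532423 -0.25163169  0.02      ]
delta tool mm [  1.78984677  -2.93761799 182.27691657]
[[ 0.48636383 -0.06114495  0.015     ]
 [ 0.48411327 -0.01972211  0.015     ]
 [ 0.59125412 -0.01077652  0.015     ]
 [ 0.59718661 -0.05339463  0.015     ]]
tongue yaw 4.000429220197538
tongue yaw 4.77276895225771
w 0.04148392819711038 [ 0.63441683 -0.02475426  0.015     ]
```

```bash
python3 -m jog '[[[1,-1,35],[0,0,0],0],[[2,-2,70],[0,0,0],0],[[2,-2,105],[0,0,0],0],[[2,-2,140],[0,0,0],0],[[2,-2,165],[0,0,0],0],[[2,-2,182],[0,0,0],0],[[2,-2,192],[0,0,0],0],[[2,-2,197],[0,0,0],0],[[2,-2,197],[0,0,0],0]]'
python3 -m jog '[[[0,0,0],[0,0,0],1],[[0,0,0],[0,0,0],1],[[0,0,0],[0,0,0],1],[[0,0,0],[0,0,0],1],[[0,0,0],[0,0,0],1],[[0,0,0],[0,0,0],1],[[0,0,0],[0,0,0],1],[[0,0,0],[0,0,0],1],[[0,0,0],[0,0,0],1],[[0,0,0],[0,0,0],1]]'
python3 -m jog '[[[0,0,-10],[0,0,0],1],[[0,0,-35],[0,0,0],1],[[0,0,-70],[0,0,0],1],[[0,0,-100],[0,0,0],1],[[0,0,-120],[0,0,0],1],[[0,0,-120],[0,0,0],1]]'
```

```text
time_s: 2.82
position: [0.4841, -0.2355, 0.0049]
tcp_rot: [[-0.941, 0.339, -0.001], [0.339, 0.941, 0.001], [0.001, 0.0, -1.0]]
force: [-0.3, -0.1, -0.0]
opening: 1.0
time_s: 3.65
position: [0.4846, -0.2359, 0.0063]
tcp_rot: [[-0.941, 0.339, 0.001], [0.339, 0.941, -0.001], [-0.001, -0.0, -1.0]]
force: [0.1, -0.2, 5.8]
opening: 0.682
time_s: 4.15
position: [0.4865, -0.2372, 0.1301]
tcp_rot: [[-0.941, 0.338, 0.007], [0.338, 0.941, -0.005], [-0.008, -0.003, -1.0]]
force: [0.4, -0.6, -0.4]
opening: 0.686
```

```bash
python3 -m jog '[[[12,22,0],[0,0,-3],1],[[24,44,0],[0,0,-6],1],[[36,66,0],[0,0,-9],1],[[49,88,0],[0,0,-12],1],[[61,110,0],[0,0,-16],1],[[73,132,0],[0,0,-19],1],[[86,154,0],[0,0,-22],1],[[98,175,0],[0,0,-25],1],[[98,175,0],[0,0,-25],1],[[98,175,0],[0,0,-25],1],[[98,175,0],[0,0,-25],1]]'
python3 -c "
from h import *
s=snap('wrist','w2.png'); np.save('s2.npy',s,allow_pickle=True); print(s['position'],s['tcp_rot'],s['joint_positions'])"
```

```text
time_s: 5.07
position: [0.4515, -0.0381, 0.1253]
tcp_rot: [[-0.996, -0.091, 0.0], [-0.091, 0.996, -0.0], [-0.0, -0.0, -1.0]]
force: [0.3, -0.6, -0.0]
opening: 0.69
[ 0.4515026  -0.03806317  0.12528127] [[-9.95880080e-01 -9.06800102e-02  3.62473623e-05]
 [-9.06800166e-02  9.95880045e-01 -2.63991745e-04]
 [-1.21592507e-05 -2.66191031e-04 -9.99999964e-01]] [-1.89898159e+01  2.67285173e+01  1.11658717e+02 -2.05219343e-02
  4.16058822e+01 -1.14177201e+02]
```

View pics/w2.png

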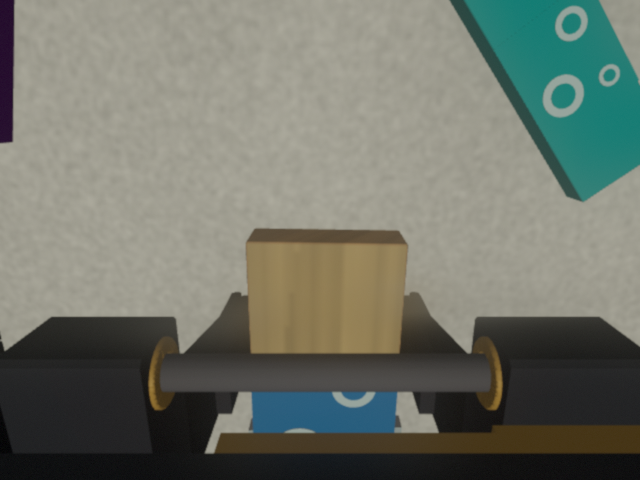

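The wrist view shows the panel held square and centred, rear edge at row 240, columns 248–405. The gripper hides the jig. I'll lower to just above bed height short of the mouth and check the alignment with the fixed cameras.

```bash
python3 -m jog '[[[5,0,25],[0,0,0],1],[[5,0,50],[0,0,0],1],[[5,0,75],[0,0,0],1],[[5,0,90],[0,0,0],1],[[5,0,98],[0,0,0],1],[[5,0,98],[0,0,0],1],[[5,0,98],[0,0,0],1]]'
python3 - <<'E'
from h import *
s=snap('scene','sc3.png'); snap('side','sd3.png'); print(s['position'],s['tcp_rot'])
a=cv2.imread('pics/sc3.png')[215:335,255:375]; b=cv2.imread('pics/sd3.png')[215:295,220:360]
a=cv2.resize(a,(500,500),interpolation=cv2.INTER_CUBIC); 
b=cv2.resize(b,None,fx=5.7,fy=5.7,interpolation=cv2.INTER_CUBIC)
cv2.imwrite('pics/sc3c.png',cv2.resize(cv2.imread('pics/sc3.png')[215:335,240:390],None,fx=5,fy=5,interpolation=cv2.INTER_CUBIC))
E
```

```text
time_s: 5.7
position: [0.4467, -0.039, 0.0274]
tcp_rot: [[-0.996, -0.09, -0.0], [-0.09, 0.996, 0.0], [0.0, 0.0, -1.0]]
force: [-0.9, 0.6, -0.5]
opening: 0.689
[ 0.44665449 -0.03895899  0.02742126] [[-9.95985926e-01 -8.95099176e-02 -1.02883467e-04]
 [-8.95099193e-02  9.95985931e-01  1.15435536e-05]
 [ 1.01437223e-04  2.07063077e-05 -9.99999995e-01]]
```

View pics/sc3c.png

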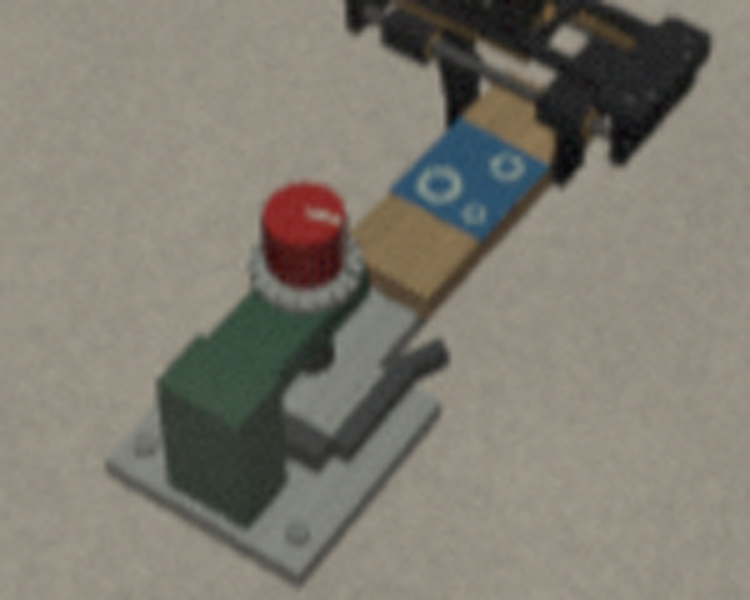

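The scene crop shows the panel just in front of the mouth and roughly in line, with patch corners at crop (463,120), (555,160), (478,240) and (392,190). The base plate corners are at (300,572), (440,405) and (105,462).

```bash
python3 - <<'E'
from h import *
c=lambda x,y:(x/5+240-.4,y/5+215-.4)
P=np.array([onz('scene',c(*p),.041) for p in((463,120),(555,160),(478,240),(392,190))])
L=np.array([onz('scene',c(*p),.041) for p in((357,238),(425,292))])
print(P,P.mean(0));d=P[2]+P[3]-P[0]-P[1];print('patch yaw',np.degrees(np.arctan2(d[1],d[0])),np.linalg.norm(d)/2); print('lead',L,L.mean(0))
s=bot.read_state();R=s['tcp_rot'];print('kinematic centre',s['position']-R[:,0]*.043,'lead',s['position']-R[:,0]*.123)
J=np.array([onz('scene',c(*p),.015) for p in((300,572),(105,462),(440,405))]);e=J[0]-J[2];y=np.arctan2(e[1],e[0]);print(J,'yaw',np.degrees(y),np.degrees(np.arctan2(*(J[0]-J[1])[1::-1]))-90)
y=np.radians(5.5);X=np.array([np.cos(y),np.sin(y),0]);Y=np.array([-X[1],X[0],0])
o=(J[0]+J[1])/2-.095*X;print('origin',o)
for n,q in(('patch',P.mean(0)),('lead',L.mean(0)),('kin',s['position']-R[:,0]*.043),('J0',J[0]),('J1',J[1]),('J2',J[2])):print(n,(q-o)@X,(q-o)@Y)
# side
snap('side','x.png')
b=cv2.imread('pics/raw_sd3.png')[205:295,215:365]
cv2.imwrite('pics/sd3c.png',cv2.resize(b,None,fx=5,fy=5,interpolation=cv2.INTER_CUBIC))
E
```

```text
[[ 0.45928046 -0.06631731  0.041     ]
 [ 0.44983552 -0.0095319   0.041     ]
 [ 0.52077884 -0.00520418  0.041     ]
 [ 0.52355181 -0.06247481  0.041     ]] [ 0.48836166 -0.03588205  0.041     ]
patch yaw 3.4578388568439227 0.06773063957436949
lead [[ 0.56106704 -0.05447491  0.041     ]
 [ 0.5657268  -0.00367925  0.041     ]] [ 0.56339692 -0.02907708  0.041     ]
kinematic centre [ 0.48992918 -0.03495635  0.02835379] lead [ 0.56960383 -0.02775005  0.02849002]
[[ 0.72095468  0.04891872  0.015     ]
 [ 0.73680162 -0.06825678  0.015     ]
 [ 0.60097089  0.03626277  0.015     ]] yaw 6.021322601295082 7.702011176560362
origin [ 0.63431551 -0.01877438  0.015     ]
patch -0.14692161135405682 -0.0030398521123557558
lead -0.07157956718563241 -0.0034580248362303953
kin -0.1452725829339746 -0.002268661470259231
J0 0.09272839640119081 0.05907745303280644
J1 0.09727160359880918 -0.059077453032806426
J2 -0.027916039150171258 0.05797970364867118
```

View pics/sd3c.png

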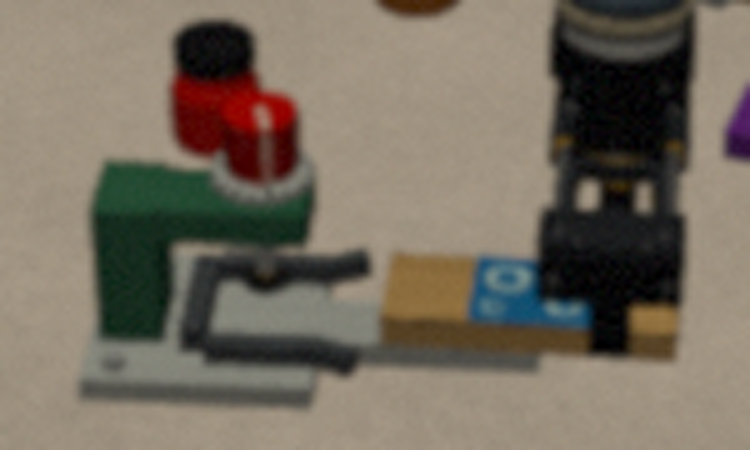

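The side crop shows the panel lined up between the rail lead-ins. The flare tips are at crop (365,262) and (350,362), and the panel's leading top edge is at (392,256) and (384,318).

```bash
python3 - <<'E'
from h import *
c=lambda x,y:(x/5+215-.4,y/5+205-.4)
f=lambda p,z:onz('side',c(*p),z)
o=np.array([.6343,-.0188,0]);y=np.radians(6);X=np.array([np.cos(y),np.sin(y),0]);Y=np.array([-X[1],X[0],0])
for n,p,z in(('leadL',(384,318),.041),('leadR',(392,256),.041),('flare n',(352,358),.029),('flare f',(366,260),.029),('rail n in',(215,336),.029),('rail f top outer',(220,256),.029),('base nr',(312,390),.015),('base nl',(82,382),.015),('tongue n end',(538,358),.015)):
    q=f(p,z);print(n,q,(q-o)@X,(q-o)@Y)
E
```

```text
leadL [ 0.56447711 -0.00068982  0.041     ] -0.06754736255549998 0.025309448395075804
leadR [ 0.57147081 -0.05811025  0.041     ] -0.066594041405317 -0.03252747067278222
flare n [0.57746642 0.02155998 0.029     ] -0.05230347848021154 0.046079606174938184
flare f [ 0.5883624 -0.0684591  0.029    ] -0.05087673848138081 -0.044585279867862794
rail n in [0.65370456 0.01563265 0.029     ] 0.02289745222115938 0.03221569247819582
rail f top outer [ 0.66912642 -0.05751007  0.029     ] 0.03058933711241328 -0.04213836563591626
base nr [0.59658524 0.03482487 0.015     ] -0.03190283208738685 0.05727337055331492
base nl [0.71838909 0.05002381 0.015     ] 0.09082248867875704 0.059657084394794294
tongue n end [ 0.48279327 -0.01467379  0.015     ] -0.1502454525759493 0.01994036883315227
```

```bash
python3 -m jog '[[[0,1,2],[0,0,-1.2],1],[[0,1,5],[0,0,-1.2],1],[[0,1,5],[0,0,-1.2],1],[[0,1,5],[0,0,-1.2],1]]'
python3 -m jog '[[[-6,0,0],[0,0,0],1],[[-12,0,0],[0,0,0],1],[[-18,0,0],[0,0,0],1],[[-24,0,0],[0,0,0],1],[[-30,0,0],[0,0,0],1],[[-36,0,0],[0,0,0],1],[[-40,0,0],[0,0,0],1],[[-40,0,0],[0,0,0],1]]'
```

```text
time_s: 6.18
position: [0.4462, -0.0372, 0.0226]
tcp_rot: [[-0.994, -0.112, 0.0], [-0.112, 0.994, -0.0], [-0.0, -0.0, -1.0]]
force: [0.2, -0.1, -1.6]
opening: 0.689
time_s: 6.85
position: [0.4791, -0.0327, 0.0216]
tcp_rot: [[-0.994, -0.11, -0.016], [-0.11, 0.994, 0.002], [0.016, 0.004, -1.0]]
force: [-12.8, -11.5, 2.1]
opening: 0.684
```

```bash
python3 -m jog '[[[8,0,0],[0,0,0],1],[[12,0,0],[0,0,0],1],[[12,-2,0],[0,0,0],1],[[12,-2.5,0],[0,0,0],1],[[12,-2.5,0],[0,0,0],1],[[12,-2.5,0],[0,0,0],1]]'
python3 -m jog '[[[-4,0,0],[0,0,0],1],[[-8,0,0],[0,0,0],1],[[-12,0,0],[0,0,0],1],[[-16,0,0],[0,0,0],1],[[-20,0,0],[0,0,0],1],[[-20,0,0],[0,0,0],1]]'
```

```text
time_s: 7.35
position: [0.4752, -0.0367, 0.0227]
tcp_rot: [[-0.994, -0.112, 0.001], [-0.112, 0.994, -0.0], [-0.001, -0.001, -1.0]]
force: [-0.0, 0.3, -1.2]
opening: 0.69
time_s: 7.85
position: [0.4958, -0.0345, 0.0226]
tcp_rot: [[-0.994, -0.112, 0.002], [-0.112, 0.994, -0.001], [-0.002, -0.001, -1.0]]
force: [-0.1, -0.9, -1.1]
opening: 0.685
```

```bash
python3 -m jog '[[[-5,0,0],[0,0,0],1],[[-10,0,0],[0,0,0],1],[[-15,0,0],[0,0,0],1],[[-20,0,0],[0,0,0],1],[[-25,0,0],[0,0,0],1],[[-30,0,0],[0,0,0],1],[[-35,0,0],[0,0,0],1],[[-35,0,0],[0,0,0],1]]'
```

```text
time_s: 8.52
position: [0.5307, -0.0306, 0.0227]
tcp_rot: [[-0.994, -0.112, 0.002], [-0.112, 0.994, -0.001], [-0.002, -0.001, -1.0]]
force: [0.1, -0.5, -1.3]
opening: 0.683
```

Free slide. Next I'll lower it 1 mm onto the bed and ease it forward to the stop.

```bash
python3 -m jog '[[[-2,0,0.5],[0,0,0],1],[[-4,0,0.8],[0,0,0],1],[[-6,0,0.8],[0,0,0],1],[[-8,0,0.8],[0,0,0],1],[[-8,0,0.8],[0,0,0],1]]'
python3 -m jog '[[[-2,0,0],[0,0,0],1],[[-3,0,0],[0,0,0],1],[[-4,0,0],[0,0,0],1],[[-5,0,0],[0,0,0],1],[[-5,0,0],[0,0,0],1]]'
```

```text
time_s: 8.93
position: [0.5375, -0.0297, 0.0218]
tcp_rot: [[-0.994, -0.112, 0.001], [-0.112, 0.994, -0.0], [-0.001, -0.0, -1.0]]
force: [-0.3, 0.2, -1.1]
opening: 0.686
time_s: 9.35
position: [0.5407, -0.0291, 0.0215]
tcp_rot: [[-0.994, -0.111, -0.003], [-0.111, 0.994, 0.0], [0.003, 0.001, -1.0]]
force: [-3.3, -1.7, -0.8]
opening: 0.685
```

```bash
python3 -m jog '[[[-1,0,0],[0,0,0],1],[[-2,0,0],[0,0,0],1],[[-3,0,0],[0,0,0],1],[[-4,0,0],[0,0,0],1],[[-4,0,0],[0,0,0],1],[[-4,0,0],[0,0,0],1]]'
```

```text
time_s: 9.85
position: [0.5407, -0.0289, 0.0213]
tcp_rot: [[-0.994, -0.112, -0.011], [-0.112, 0.994, 0.0], [0.011, 0.002, -1.0]]
force: [-10.6, -6.4, 3.2]
opening: 0.687
```

```bash
python3 -m jog '[[[0,0,0],[0,0,0],0.3],[[0,0,0],[0,0,0],0.2],[[0,0,0],[0,0,0],0],[[4,0,0],[0,0,0],0],[[5,0,0],[0,0,0],0],[[5,0,0],[0,0,0],0],[[5,0,-20],[0,0,0],0],[[5,0,-50],[0,0,0],0],[[5,0,-90],[0,0,0],0],[[5,0,-130],[0,0,0],0],[[5,0,-170],[0,0,0],0],[[5,0,-170],[0,0,0],0]]'
python3 - <<'E'
from h import *
s=snap('side','sd4.png'); print(s['joint_positions'])
snap('scene','sc4.png')
b=cv2.imread('pics/sd4.png')[205:295,215:365]
cv2.imwrite('pics/sd4c.png',cv2.resize(b,None,fx=5,fy=5,interpolation=cv2.INTER_CUBIC))
E
```

```text
time_s: 10.85
position: [0.5462, -0.0302, 0.1996]
tcp_rot: [[-0.994, -0.112, 0.016], [-0.112, 0.994, -0.004], [-0.016, -0.006, -1.0]]
force: [0.8, -0.8, 0.3]
opening: 1.0
[-1.48746815e+01  2.55569983e+01  9.54690796e+01  7.16893008e-03
  5.80199794e+01 -1.11317281e+02]
```

View pics/sd4c.png

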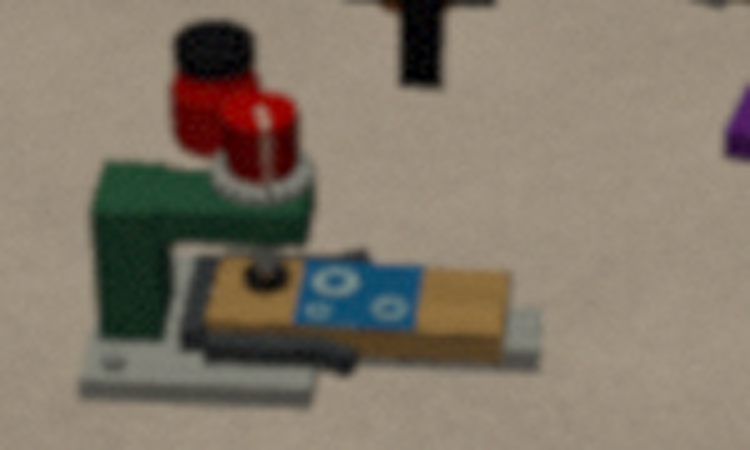

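The panel now sits under the foot against the stop. Its rear near top corner is at crop (504,332) and the tongue end at (538,358). I'll check how far it is from home and get the cap height.

```bash
python3 - <<'E'
from h import *
o=np.array([.6343,-.0188,0]);y=np.radians(6.3);X=np.array([np.cos(y),np.sin(y),0]);Y=np.array([-X[1],X[0],0])
c=lambda x,y:(x/5+215-.4,y/5+205-.4)
for n,p,z in(('rear n',(504,331),.035),('rear n bot',(504,358),.015),('rear f',(512,271),.035),('patch front n',(294,326),.035),('patch rear n',(420,330),.035),('tongue',(538,358),.015)):
    q=onz('side',c(*p),z);print(n,(q-o)@X,(q-o)@Y)
o1,d1=ray('scene',(304/5+239.6,206/5+214.6));o2,d2=ray('side',c(261,108))
t=np.linalg.lstsq(np.c_[d1,-d2],o2-o1,rcond=None)[0];print('cap top',o1+t[0]*d1,o2+t[1]*d2)
# predicted crop pixels for cap-top centre & bottom-front edge vs height
for h in(.14,.145,.15,.155,.16):
    P=np.r_[o[:2],h];a=proj('side',P);b=proj('scene',P);print(h,(a-[215,205]+.4)*5,(b-[240,215]+.4)*5)
E
```

```text
rear n -0.13170354343447882 0.02462522222465642
rear n bot -0.13182657661127342 0.02203349925234207
rear f -0.13312539326192907 -0.03114368009615845
patch front n -0.019205266735920698 0.028175605173844917
patch rear n -0.08679989382146569 0.026941675681832603
tongue -0.1501389859984646 0.020726775251033024
cap top [ 0.63296508 -0.02241561  0.15288776] [ 0.63327819 -0.02207126  0.15248075]
0.14 [258.42261625 131.22143127] [308.58219487 229.18224335]
0.145 [258.1123744  123.17704694] [308.27356537 222.30533539]
0.15 [257.801031   115.10409999] [307.96303909 215.38616318]
0.155 [257.48858016 107.00243804] [307.65059848 208.4243359 ]
0.16 [257.17501598  98.8719076 ] [307.3362258 201.4194579]
```

The rear end measures 2–3 mm short, which is near the pixel resolution. I'll nudge the rear end with closed fingers to make sure it is fully home.

```bash
python3 -m jog '[[[28,0,0],[0,0,0],1],[[56,1,0],[0,0,0],1],[[82,2,0],[0,0,0],1],[[82,2,40],[0,0,0],1],[[82,2,80],[0,0,0],1],[[82,2,120],[0,0,0],1],[[82,2,140],[0,0,0],1],[[82,2,140],[0,0,0],1],[[82,2,140],[0,0,0],1]]'
python3 -c "
from h import *
s=bot.read_state();o=np.array([.6343,-.0188,0]);y=np.radians(6.3);X=np.array([np.cos(y),np.sin(y),0]);Y=np.array([-X[1],X[0],0])
print(s['position'],(s['position']-o)@X,(s['position']-o)@Y,s['opening'],s['tcp_rot'])"
```

```text
time_s: 11.7
position: [0.4573, -0.0357, 0.05]
tcp_rot: [[-0.994, -0.111, -0.006], [-0.111, 0.994, 0.002], [0.005, 0.003, -1.0]]
force: [-0.3, 0.2, -0.2]
opening: 0.405
[ 0.45728391 -0.03570657  0.04996758] -0.17780231006271444 0.0026202669798087753 0.4053776036510835 [[-0.99376135 -0.1113864  -0.0056087 ]
 [-0.11139859  0.99377397  0.00190949]
 [ 0.00536109  0.00252238 -0.99998245]]
```

```bash
python3 -m jog '[[[0,-1,10],[0,0,0],1],[[0,-1,20],[0,0,0],1],[[0,-1,26],[0,0,0],1],[[-8,-1,26],[0,0,0],1],[[-16,-1,26],[0,0,0],1],[[-22,-1,26],[0,0,0],1],[[-25,-1,26],[0,0,0],1],[[-28,-1,26],[0,0,0],1],[[-30,-1,26],[0,0,0],1],[[-30,-1,26],[0,0,0],1]]'
python3 -m jog '[[[-1,0,0],[0,0,0],1],[[-2,0,0],[0,0,0],1],[[-3,0,0],[0,0,0],1],[[-4,0,0],[0,0,0],1],[[-4,0,0],[0,0,0],1]]'
```

```text
time_s: 12.53
position: [0.4898, -0.034, 0.026]
tcp_rot: [[-0.994, -0.112, 0.001], [-0.112, 0.994, -0.0], [-0.001, -0.0, -1.0]]
force: [-0.2, 0.1, -0.4]
opening: 0.006
time_s: 12.95
position: [0.4927, -0.0335, 0.0257]
tcp_rot: [[-0.994, -0.112, -0.001], [-0.112, 0.994, 0.0], [0.001, 0.0, -1.0]]
force: [-0.1, 0.2, -0.3]
opening: 0.004
```

```bash
python3 -m jog '[[[-0.5,0,0],[0,0,0],1],[[-1,0,0],[0,0,0],1],[[-1.5,0,0],[0,0,0],1],[[-2,0,0],[0,0,0],1],[[-2,0,0],[0,0,0],1]]'
python3 -m jog '[[[-0.5,0,0],[0,0,0],1],[[-1,0,0],[0,0,0],1],[[-1.5,0,0],[0,0,0],1],[[-2,0,0],[0,0,0],1],[[-2,0,0],[0,0,0],1]]'
python3 -m jog '[[[-0.5,0,0],[0,0,0],1],[[-1,0,0],[0,0,0],1],[[-1.5,0,0],[0,0,0],1],[[-2,0,0],[0,0,0],1],[[-2,0,0],[0,0,0],1]]'
```

```text
time_s: 13.37
position: [0.4929, -0.0332, 0.0256]
tcp_rot: [[-0.994, -0.112, -0.005], [-0.112, 0.994, 0.001], [0.005, 0.001, -1.0]]
force: [-4.6, -4.8, 3.3]
opening: 0.004
time_s: 13.78
position: [0.493, -0.033, 0.0256]
tcp_rot: [[-0.994, -0.112, -0.008], [-0.112, 0.994, 0.001], [0.008, 0.002, -1.0]]
force: [-8.1, -5.7, 5.6]
opening: 0.004
time_s: 14.2
position: [0.493, -0.0327, 0.0255]
tcp_rot: [[-0.994, -0.113, -0.013], [-0.113, 0.994, 0.001], [0.012, 0.003, -1.0]]
force: [-11.2, -7.3, 6.8]
opening: 0.007
```

Pushing harder from 4.6 to 11 N didn't move it, so the panel is hard against the stop. Next I'll back off, rise and look down at the cap and the panel's rear end.

```bash
python3 -m jog '[[[12,0,0],[0,0,0],1],[[26,0,0],[0,0,0],1],[[26,0,-35],[0,0,0],1],[[26,0,-75],[0,0,0],0],[[26,0,-115],[0,0,0],0],[[26,0,-155],[0,0,0],0],[[26,0,-190],[0,0,0],0],[[26,0,-225],[0,0,0],0],[[0,0,-225],[0,0,0],0],[[-35,0,-225],[0,0,0],0],[[-70,0,-225],[0,0,0],0],[[-105,0,-225],[0,0,0],0]]'
python3 -m jog '[[[-35,-3,0],[0,0,0],0],[[-70,-5,0],[0,0,0],0],[[-80,-5,0],[0,0,0],0],[[-80,-5,0],[0,0,0],0],[[-80,-5,0],[0,0,0],0],[[-80,-5,0],[0,0,0],0]]'
python3 -c "
from h import *
s=snap('wrist','w5.png'); np.save('s5.npy',s,allow_pickle=True); print(s['position'],s['tcp_rot'],s['joint_positions'])"
```

```text
time_s: 15.2
position: [0.6054, -0.0207, 0.2517]
tcp_rot: [[-0.994, -0.111, 0.003], [-0.111, 0.994, 0.0], [-0.003, -0.0, -1.0]]
force: [0.6, -0.3, 0.3]
opening: 0.603
time_s: 15.7
position: [0.6822, -0.0169, 0.2504]
tcp_rot: [[-0.994, -0.112, -0.002], [-0.112, 0.994, 0.0], [0.002, 0.001, -1.0]]
force: [0.4, 0.2, -0.4]
opening: 0.984
[ 0.68218563 -0.01688148  0.25036837] [[-9.93745743e-01 -1.11653983e-01 -1.66907703e-03]
 [-1.11654907e-01  9.93746930e-01  4.70710803e-04]
 [ 1.60608344e-03  6.54127497e-04 -9.99998496e-01]] [-1.07829363e+01  3.33931751e+01  7.12310364e+01  8.88606171e-03
  7.54747770e+01 -1.07195873e+02]
```

View pics/w5.png

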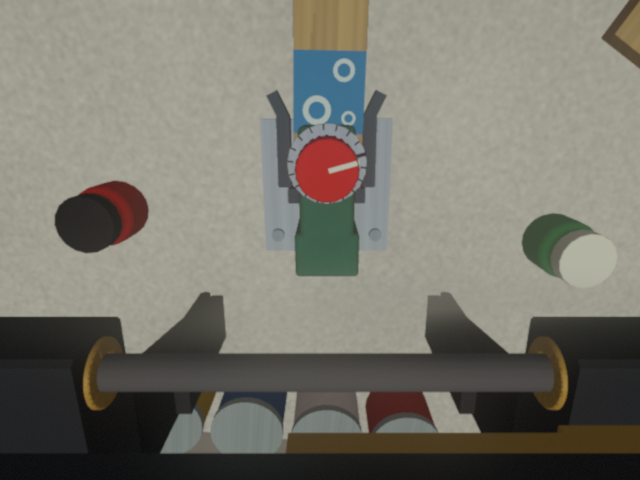

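The wrist view shows the cap top at about (327,171) with its white line pointing right. The base plate's front edge is at row 119 and rear edge at row 249, and the patch's rear edge is at row 50, columns 294–366.

```bash
python3 - <<'E'
from h import *
s=np.load('s5.npy',allow_pickle=True).item()
im=cv2.imread('pics/raw_w5.png').astype(int)[100:230,260:400]
m=((im[:,:,2]>120)&(im[:,:,1]<70)).astype(np.uint8)
cs,_=cv2.findContours(m,cv2.RETR_EXTERNAL,cv2.CHAIN_APPROX_NONE);c=max(cs,key=cv2.contourArea)
x,y,w,h=cv2.boundingRect(c);(cx,cy),r=cv2.minEnclosingCircle(c);print('red',x+260,y+100,w,h,'circ',cx+260,cy+100,r)
o=np.array([.6343,-.0188,0]);yy=np.radians(6.3);X=np.array([np.cos(yy),np.sin(yy),0]);Y=np.array([-X[1],X[0],0])
K,W,i=cam('wrist',s);print('cam',W[:3,3])
for n,p,z in(('baseF l',(262,119),.015),('baseF r',(391,119),.015),('baseR l',(264,249),.015),('baseR r',(388,249),.015),('patch rear l',(293.5,50),.035),('patch rear r',(366.5,50),.035),('cap',(cx+260,cy+100),.1525),('cap148',(cx+260,cy+100),.148),('beam nose?',(327,272),.1)):
    q=onz('wrist',p,z,s);print(n,q.round(4),((q-o)@X*1e3).round(1),((q-o)@Y*1e3).round(1))
E
```

```text
red 295 139 64 63 circ 326.79542541503906 169.74829864501953 31.946842193603516
cam [ 0.6011145  -0.02609634  0.41263528]
baseF l [ 0.6116 -0.0817  0.015 ] -29.4 -60.1
baseF r [0.5987 0.0337 0.015 ] -29.6 56.1
baseR l [ 0.7342 -0.0715  0.015 ] 93.5 -63.3
baseR r [0.7205 0.0501 0.015 ] 93.3 59.0
patch rear l [ 0.5542 -0.057   0.035 ] -83.8 -29.2
patch rear r [0.5476 0.0023 0.035 ] -83.9 30.5
cap [ 0.6332 -0.0212  0.1525] -1.3 -2.3
cap148 [ 0.6338 -0.0211  0.148 ] -0.8 -2.3
beam nose? [ 0.7192 -0.011   0.1   ] 85.2 -1.6
```

The patch's rear edge reads −83.8 mm against −83 expected, so the panel is home within the measurement error. The cap axis is at (0.6335, −0.021) and its top at 0.146–0.153. I'll go over it and descend with the tips well above the disc.

```bash
python3 -m jog '[[[25,0,0],[0,0,0],0],[[49,1.4,0],[0,0,0],0],[[49,1.4,35],[0,0,0],0],[[49,1.4,70],[0,0,0],0],[[49,1.4,95],[0,0,0],0],[[49,1.4,112],[0,0,0],0],[[49,1.4,120],[0,0,0],0],[[49,1.4,124],[0,0,0],0],[[49,1.4,124],[0,0,0],0],[[49,1.4,124],[0,0,0],0]]'
python3 -m jog '[[[0,0,0],[0,0,0],0.3],[[0,0,0],[0,0,0],0.4],[[0,0,0],[0,0,0],0.45],[[0,0,0],[0,0,0],0.48],[[0,0,0],[0,0,0],0.5],[[0,0,0],[0,0,0],0.5],[[0,0,0],[0,0,0],0.5]]'
python3 -c "
from rig import bot
s=bot.read_state();print(s['position'],s['force'],s['moment'],s['opening']*87)"
```

```text
time_s: 16.58
position: [0.6353, -0.0214, 0.1281]
tcp_rot: [[-0.994, -0.111, 0.002], [-0.111, 0.994, -0.0], [-0.002, -0.001, -1.0]]
force: [0.1, 1.0, -0.1]
opening: 1.002
time_s: 17.17
position: [0.6346, -0.0212, 0.1267]
tcp_rot: [[-0.994, -0.112, -0.0], [-0.112, 0.994, 0.0], [0.0, 0.0, -1.0]]
force: [-0.7, 0.5, -0.1]
opening: 0.56
[ 0.63460593 -0.0212427   0.12674052] [-0.65511157  0.49695016 -0.09548673] [ 0.10886508 -0.14389832 -0.02248971] 48.72493941497787
```

```bash
python3 -m jog '[[[0,0,0],[0,0,0],0.53],[[0,0,0],[0,0,0],0.56],[[0,0,0],[0,0,0],1],[[0,0,0],[0,0,0],1],[[0,0,0],[0,0,0],1],[[0,0,0],[0,0,0],1]]'
python3 -c "
from rig import bot
s=bot.read_state();print(s['position'],s['force'],s['moment'],s['opening']*87)"
```

```text
time_s: 17.67
position: [0.6346, -0.0211, 0.1267]
tcp_rot: [[-0.994, -0.112, -0.0], [-0.112, 0.994, 0.0], [0.0, 0.0, -1.0]]
force: [0.4, 0.6, -0.2]
opening: 0.45
[ 0.63455384 -0.02114618  0.12668643] [ 0.42408183  0.59060745 -0.23073404] [ 0.17562816 -0.14020238  0.00024157] 39.18716903074197
```

```bash
cat > st.py <<'E'
from rig import bot
import numpy as np
s=bot.read_state();R=s['tcp_rot'];print('z',round(s['position'][2]*1e3,2),'F',s['force'].round(2),'M',s['moment'].round(3),'yaw',np.degrees(np.arctan2(R[1,0],R[0,0])).round(2),'j6',s['joint_positions'][5].round(1))
E
python3 -m jog '[[[0,0,0.14],[0,0,2.5],1],[[0,0,0.39],[0,0,7],1],[[0,0,0.67],[0,0,12],1],[[0,0,0.94],[0,0,17],1],[[0,0,1.22],[0,0,22],1],[[0,0,1.50],[0,0,27],1],[[0,0,1.78],[0,0,32],1],[[0,0,2.05],[0,0,37],1],[[0,0,2.33],[0,0,42],1],[[0,0,2.61],[0,0,47],1],[[0,0,2.78],[0,0,50],1],[[0,0,2.78],[0,0,50],1]]'; python3 st.py
```

```text
time_s: 18.67
position: [0.6344, -0.0215, 0.1239]
tcp_rot: [[-0.724, 0.69, -0.0], [0.69, 0.724, -0.0], [0.0, -0.001, -1.0]]
force: [0.1, -1.0, 0.0]
opening: 0.449
z 123.9 F [ 0.14 -0.97  0.01] M [-0.105 -0.094 -0.094] yaw 136.35 j6 -58.3
```

```bash
python3 -m jog '[[[0,0,0.14],[0,0,2.5],1],[[0,0,0.39],[0,0,7],1],[[0,0,0.67],[0,0,12],1],[[0,0,0.94],[0,0,17],1],[[0,0,1.22],[0,0,22],1],[[0,0,1.50],[0,0,27],1],[[0,0,1.78],[0,0,32],1],[[0,0,2.05],[0,0,37],1],[[0,0,2.33],[0,0,42],1],[[0,0,2.61],[0,0,47],1],[[0,0,2.78],[0,0,50],1],[[0,0,2.78],[0,0,50],1]]'; python3 st.py
```

```text
time_s: 19.67
position: [0.6341, -0.0216, 0.1211]
tcp_rot: [[0.062, 0.998, -0.001], [0.998, -0.062, -0.001], [-0.001, -0.001, -1.0]]
force: [-1.6, -0.4, 1.0]
opening: 0.456
z 121.12 F [-1.56 -0.44  0.95] M [-0.282  0.137 -0.142] yaw 86.43 j6 -8.4
```

```bash
python3 -m jog '[[[0,0,0.14],[0,0,2.5],1],[[0,0,0.28],[0,0,5],1],[[0,0,0.42],[0,0,7.5],1],[[0,0,0.55],[0,0,10],1]]'; python3 st.py; python3 -m jog '[[[0,0,0.14],[0,0,2.5],1],[[0,0,0.28],[0,0,5],1],[[0,0,0.42],[0,0,7.5],1],[[0,0,0.55],[0,0,10],1]]'; python3 st.py
```

```text
time_s: 20.0
position: [0.634, -0.0216, 0.1206]
tcp_rot: [[0.234, 0.972, -0.001], [0.972, -0.234, -0.001], [-0.001, -0.001, -1.0]]
force: [-1.4, -1.2, 0.6]
opening: 0.449
z 120.58 F [-1.41 -1.19  0.62] M [-0.244  0.173  0.146] yaw 76.48 j6 1.6
time_s: 20.33
position: [0.634, -0.0216, 0.12]
tcp_rot: [[0.399, 0.917, -0.002], [0.917, -0.399, -0.001], [-0.001, -0.001, -1.0]]
force: [-1.3, -1.1, 1.3]
opening: 0.452
z 120.04 F [-1.26 -1.11  1.33] M [-0.289  0.206  0.057] yaw 66.48 j6 11.6
```

```bash
python3 st.py;  python3 -m jog '[[[0,0,0.14],[0,0,2.5],1],[[0,0,0.28],[0,0,5],1],[[0,0,0.42],[0,0,7.5],1],[[0,0,0.55],[0,0,10],1]]'; python3 st.py;python3 - <<'E'
from h import *
F=[];M=[]
for k in range(4):
    s=snap('wrist','w6.png'); F.append(s['force']);M.append(s['moment'])
np.save('s6.npy',s,allow_pickle=True)
print(np.mean(F,0),np.std(F,0),np.mean(M,0),np.std(M,0))
E
```

```text
z 120.04 F [-1.26 -1.11  1.33] M [-0.289  0.206  0.057] yaw 66.48 j6 11.6
time_s: 20.67
position: [0.6339, -0.0216, 0.1196]
tcp_rot: [[0.552, 0.834, -0.002], [0.834, -0.552, -0.001], [-0.001, -0.001, -1.0]]
force: [-1.7, -0.6, 2.0]
opening: 0.456
z 119.62 F [-1.73 -0.59  2.04] M [-0.296  0.318  0.124] yaw 56.48 j6 21.6
[-2.3126579  -1.06221581  2.11351388] [0.45961418 0.28698646 0.12662236] [-0.29638947  0.37281691  0.00495459] [0.03303846 0.04208123 0.06980046]
```

View pics/w6.png

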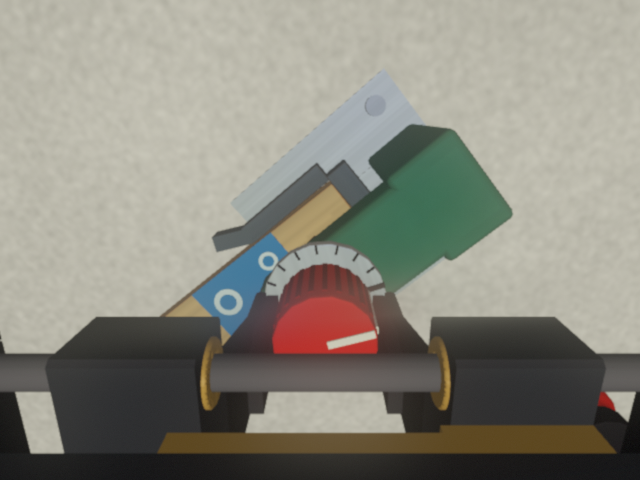

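The held view shows the disc ticks clearly: an arc from (265,290) over (325,243) to (385,290), the white line from (328,346) to (376,335), and a heavier mark near (380,290). I'll measure the mark angles numerically, since this view works with the cap held.

```bash
cat > disc.py <<'E'
from h import *
i=vision.camera_info('wrist');K=np.array(i['intrinsics']);Mi=np.linalg.inv(np.array(i['mount']))
def pt(P):
    p=(Mi@np.c_[P,np.ones(len(P))].T)[:3]; q=K@np.array([p[0],-p[1],-p[2]]); return (q[:2]/q[2]).T
def prof(fn,zd,c=(0,0),show=False):
    g=cv2.cvtColor(cv2.imread(fn),cv2.COLOR_BGR2GRAY).astype(np.float32)
    az=np.arange(-90,91,1.); rr=np.arange(18,34,.5)/1e3
    A,Rr=np.meshgrid(np.radians(az),rr)
    P=np.c_[(c[0]+Rr*np.cos(A)).ravel(),(c[1]+Rr*np.sin(A)).ravel(),np.full(A.size,zd)]
    u=pt(P).astype(np.float32).reshape(A.shape+(2,))
    return az,rr,cv2.remap(g,u[...,0],u[...,1],cv2.INTER_LINEAR)
if __name__=='__main__':
    import sys; fn=sys.argv[1]
    for zd in (.010,.015,.020):
        print(zd,'axis px',pt(np.array([[0,0,zd]]))[0].round(1),'top',pt(np.array([[.028,0,zd]]))[0].round(1),'L/R',pt(np.array([[0,-.028,zd],[0,.028,zd]])).round(1).tolist())
    zt=-.0215; print('cap centre px',pt(np.array([[0,0,zt]]))[0])
    zd=float(sys.argv[2]); az,rr,U=prof(fn,zd)
    print('radial at az 0',U[:,88:93].mean(1).round(0).tolist())
    b=U[(rr>=.0235)&(rr<=.0265)].mean(0)
    print([(int(a),int(v)) for a,v in zip(az[::3],b[::3])])
    mins=[(int(az[k]),int(b[k])) for k in range(3,len(b)-3) if b[k]==b[k-3:k+4].min()]
    print('mins',mins)
E
python3 disc.py pics/raw_w6.png .0145
```

```text
0.01 axis px [324.9 306. ] top [324.8 246. ] L/R [[262.1, 306.0], [387.7, 306.0]]
0.015 axis px [324.9 301.2] top [324.8 242.6] L/R [[263.6, 301.3], [386.1, 301.2]]
0.02 axis px [324.9 296.7] top [324.8 239.4] L/R [[265.1, 296.7], [384.6, 296.7]]
cap centre px [324.87858185 342.43636082]
radial at az 0 [65.0, 98.0, 142.0, 164.0, 169.0, 169.0, 169.0, 169.0, 169.0, 170.0, 170.0, 170.0, 170.0, 170.0, 170.0, 171.0, 171.0, 171.0, 166.0, 143.0, 110.0, 99.0, 89.0, 77.0, 70.0, 67.0, 66.0, 65.0, 64.0, 64.0, 65.0, 70.0]
[(-90, 72), (-87, 71), (-84, 74), (-81, 151), (-78, 164), (-75, 165), (-72, 154), (-69, 108), (-66, 168), (-63, 169), (-60, 168), (-57, 167), (-54, 165), (-51, 130), (-48, 138), (-45, 169), (-42, 170), (-39, 169), (-36, 166), (-33, 166), (-30, 104), (-27, 161), (-24, 168), (-21, 170), (-18, 169), (-15, 167), (-12, 168), (-9, 90), (-6, 168), (-3, 170), (0, 170), (3, 170), (6, 169), (9, 163), (12, 99), (15, 166), (18, 165), (21, 164), (24, 164), (27, 164), (30, 140), (33, 124), (36, 166), (39, 166), (42, 166), (45, 167), (48, 167), (51, 118), (54, 145), (57, 167), (60, 166), (63, 166), (66, 165), (69, 134), (72, 83), (75, 112), (78, 160), (81, 150), (84, 89), (87, 85), (90, 86)]
mins [(-85, 71), (-70, 96), (-50, 94), (-29, 90), (-16, 167), (-9, 90), (-2, 169), (11, 97), (32, 86), (43, 166), (52, 88), (72, 83), (87, 85)]
```

```bash
cat > wl.py <<'E'
from disc import *
import sys
im=cv2.imread(sys.argv[1]).astype(int)
z=-.0215
m=np.zeros(im.shape[:2],bool); m[322:353,300:384]=True
ys,xs=np.where(m&(im[:,:,1]>130)&(im[:,:,0]>130))
# restrict to inside cap disc radius on tool plane
M=np.array(i['mount']); q=np.c_[(xs-K[0,2])/K[0,0],-(ys-K[1,2])/K[1,1],-np.ones(len(xs))]@M[:3,:3].T
P=M[:3,3]+q*((z-M[2,3])/q[:,2])[:,None]
k=np.hypot(P[:,0],P[:,1])<.0195; P=P[k]
v=cv2.fitLine(P[:,:2].astype(np.float32),cv2.DIST_L2,0,.01,.01).ravel()
print(len(P),'P range',P.min(0).round(4),P.max(0).round(4),'line az',np.degrees(np.arctan2(v[1],v[0])),'pt',v[2:], 'az of mean',np.degrees(np.arctan2(P[:,1].mean(),P[:,0].mean())))
E
python3 wl.py pics/raw_w6.png
```

```text
383 P range [-0.0024  0.0008 -0.0215] [ 0.0048  0.0187 -0.0215] line az 74.64279 pt [0.00115864 0.00982492] az of mean 83.27426979081176
```

```bash
python3 -m jog '[[[0,0,0.05],[0,0,2.5],1],[[0,0,0.1],[0,0,5],1],[[0,0,0.15],[0,0,7.5],1],[[0,0,0.2],[0,0,10],1],[[0,0,0.2],[0,0,10],1]]'; python3 st.py;python3 -c "
from h import *
snap('wrist','w7.png')"; python3 disc.py pics/raw_w7.png .0145|grep mins;python3 wl.py pics/raw_w7.png; python3 st.py
```

```text
time_s: 21.28
position: [0.6339, -0.0215, 0.1195]
tcp_rot: [[0.689, 0.725, -0.002], [0.725, -0.689, -0.0], [-0.001, -0.001, -1.0]]
force: [-3.5, -2.6, 3.0]
opening: 0.451
z 119.46 F [-3.5  -2.56  3.04] M [-0.335  0.565 -0.056] yaw 46.47 j6 31.6
mins [(-85, 72), (-77, 99), (-57, 89), (-37, 88), (-23, 165), (-16, 93), (-9, 167), (4, 85), (16, 162), (24, 84), (45, 89), (54, 166), (65, 77)]
379 P range [-0.0028  0.0008 -0.0215] [ 0.0048  0.0187 -0.0215] line az 74.6241 pt [0.00111211 0.00985395] az of mean 83.56087421610628
z 119.47 F [-3.99 -1.45  4.13] M [-0.342  0.665  0.017] yaw 46.52 j6 31.5
```

```bash
python3 -m jog '[[[-0.6,0,-0.3],[0,0,0],1],[[-1.2,-0.2,-0.6],[0,0,0],1],[[-1.2,-0.2,-0.6],[0,0,4],1],[[-1.2,-0.2,-0.6],[0,0,8],1],[[-1.2,-0.2,-0.6],[0,0,12],1],[[-1.2,-0.2,-0.6],[0,0,16],1],[[-1.2,-0.2,-0.6],[0,0,20],1],[[-1.2,-0.2,-0.6],[0,0,20],1]]'; python3 -c "
from h import *
snap('wrist','w8.png')"; python3 disc.py pics/raw_w8.png .0145|grep mins;python3 wl.py pics/raw_w8.png; python3 st.py
```

```text
time_s: 22.0
position: [0.6337, -0.0214, 0.1196]
tcp_rot: [[0.896, 0.444, 0.0], [0.444, -0.896, 0.001], [0.0, -0.001, -1.0]]
force: [-0.8, 0.2, -0.2]
opening: 0.45
mins [(-85, 75), (-77, 99), (-57, 91), (-44, 162), (-37, 86), (-29, 163), (-17, 85), (-4, 158), (3, 88), (24, 86), (44, 60), (64, 98)]
376 P range [-0.0023  0.0008 -0.0215] [ 0.0052  0.0187 -0.0215] line az 74.49717 pt [0.0013583  0.00982258] az of mean 82.12689855014257
z 119.56 F [-2.04  0.47 -0.92] M [ 0.09   0.253 -0.05 ] yaw 26.5 j6 51.4
```

```bash
python3 -m jog '[[[0,0,0.1],[0,0,4],1],[[0,0,0.1],[0,0,8],1],[[0,0,0.1],[0,0,12],1],[[0,0,0.1],[0,0,16],1],[[0,0,0.1],[0,0,20],1],[[0,0,0.1],[0,0,20],1]]'; python3 -c "
from h import *
snap('wrist','w9.png')"; python3 disc.py pics/raw_w9.png .0145|grep mins;python3 wl.py pics/raw_w9.png; python3 st.py
```

```text
time_s: 22.55
position: [0.6336, -0.0213, 0.1196]
tcp_rot: [[0.994, 0.112, -0.0], [0.112, -0.994, 0.001], [0.0, -0.001, -1.0]]
force: [-1.4, 1.1, 0.3]
opening: 0.452
mins [(-85, 78), (-78, 104), (-64, 161), (-58, 99), (-37, 93), (-25, 159), (-17, 82), (3, 82), (23, 53), (44, 94), (64, 94), (76, 153)]
375 P range [-0.0023  0.0007 -0.0215] [ 0.0052  0.0186 -0.0215] line az 74.52739 pt [0.00135799 0.00978644] az of mean 82.09993620894494
z 119.57 F [-1.18  1.98 -2.  ] M [ 0.368  0.306 -0.009] yaw 6.55 j6 71.4
```

View pics/w9.png

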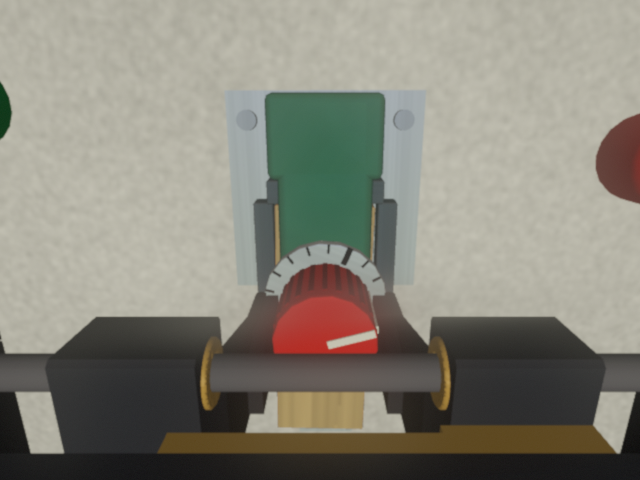

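The thick mark is at (347,256), azimuth 23°, and the white line is at about 74.5°. That's roughly 51° of slip, or 2.5 clicks. Next I'll let go and rise straight up.

```bash
python3 -m jog '[[[0,0,0],[0,0,0],0.5],[[0,0,0],[0,0,0],0.3],[[0,0,0],[0,0,0],0],[[0,0,0],[0,0,0],0],[[0,0,0],[0,0,0],0],[[0,0,-15],[0,0,0],0],[[0,0,-45],[0,0,0],0],[[0,0,-80],[0,0,0],0],[[0,0,-115],[0,0,0],0],[[-50,0,-120],[0,0,0],0],[[-85,0,-120],[0,0,0],0],[[-85,0,-120],[0,0,0],0]]'; python3 - <<'E'
from h import *
s=snap('side','sdF.png'); s=snap('wrist','wF.png'); print(s['position'])
a=cv2.resize(cv2.imread('pics/raw_sdF.png')[205:295,215:365],(600,360),interpolation=cv2.INTER_CUBIC)
b=cv2.imread('pics/raw_wF.png')[0:230,20:620]
cv2.imwrite('pics/F.png',np.vstack([a,b]))
E
```

```text
time_s: 23.6
position: [0.5381, -0.0297, 0.2384]
tcp_rot: [[0.994, 0.112, -0.015], [0.112, -0.994, 0.003], [-0.014, -0.004, -1.0]]
force: [-1.6, 0.7, -2.1]
opening: 0.992
[ 0.54275861 -0.03050161  0.23916904]
```

View pics/F.png

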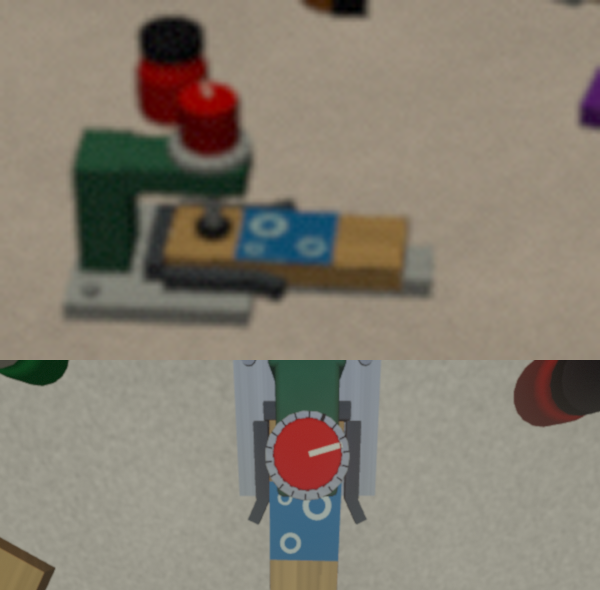

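The final views show the foot down on the panel and the panel unmoved. The white line is about 15° above right and the thick mark is near (322,415), about 52° apart. The gripper is clear of everything.

```bash
python3 -c "
from rig import bot
print(bot.hand_in(), bot.read_state()['time_s'])"
```

```text
the job is handed in; nothing more can be done
the job is handed in; nothing more can be done
```

The blue panel is clamped in the jig against the stop, with the cap's clutch slipped about 2.5 clicks. I handed the job in at about 24 s of robot time, with the gripper open and clear.

- **Insertion:** On the first try the panel caught a side rail, with 13 N on the wrist. I backed off, shifted it 2.5 mm and it slid in freely. A push on its rear end from 5 to 11 N did not move it.
- **Home position:** Seen from above, the patch edge was 0.8 mm from its home position. An earlier side view put the panel 2–3 mm short. That is about the resolution of that picture, so I trusted the push and the overhead view.
- **Clamping:** I turned the cap 180° clockwise. The clutch began to slip at about 130°.
- **Force on the cap:** Just after the slip began I was pushing down on the cap with up to 4 N, and I then eased that off. The torque reading was too noisy to use.
- **Slip:** I judged it from the marks in the wrist camera pictures. They showed 51° with the cap still held and about 52° after I let go.
- **Final view:** The foot was down on the panel, the panel had not moved, and nothing else in view looked disturbed. I did not check the rest of the bench afterwards.

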